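# Open the spice cupboard, close the tin cupboard

## Robot

A 6-joint arm with a two-finger parallel gripper is mounted at the origin on a cart in front of the work surface, level with it; the furniture and walls round the work are solid. World frame = base frame: x ahead of the robot, y to its left, z up, the work surface at z = 0. Lengths are in mm, angles in rad, forces in N, time in s.
With the tool pointing down it reaches from about 350 to 775 mm from the base axis. Payload 7.3 kg.
Tool frame: the origin (TCP) lies at the very end of the fingers, on their centre line; the grasp point (between the pads) lies 19 mm behind it; z points along the fingers, y is the line along which they close (so a half turn about z gives the same grasp; the last joint's range is limited). The gripper opens to 92 mm and grips with 3 to 60 N. Pads are 19 mm wide; open, the fingers measure 130 mm over their backs; the gripper's body (75 mm by 190 mm) begins 47 mm behind the grasp point.
Start: joints at [1.1, 0.342, 1.524, -0, 1.275, -0.146], TCP at [167.525, 497.578, 193.841] pointing down, gripper open.
Joint ranges: [-2.53, 2.53], [-0.77, 2.02], [0.04, 2.7], [-1, 4.14], [0.28, 2.66], [-3.11, 3.11]. Speed limits (rad/s): [2.57, 2.57, 3.14, 3.14, 3.14, 3.14].

## Interface

Orientations are given as [roll, pitch, yaw] about the fixed x, y, z axes, in that order (R = Rz(yaw) Ry(pitch) Rx(roll)).
In Python, from plant import * gives the robot as it stands.
- The arm moves only by the tool arm_command, never from a script. Its arguments are lists of equal length, an entry for each row: "gripper": the finger opening in mm, from 0 to 91.8; "dp": the shift along the tool's x, y, z in units of 25 mm (1.0 is 25 mm), a list of three; "twist": the turn about the tool's z in units of 5 degrees (1.0 is 5 degrees). A call has exactly 5 rows; each row shifts and turns the commanded pose from where the row before left it, along the tool's axes as they then stand; what a row does not reach is not made up. A row lasts 1/8 s, in which the tool goes at most 62.5 mm and 10.7 degrees, less where a joint would pass 70% of its speed; a pose out of reach is approached as far as the arm can. A call is refused whole if a number of a shift passes 1 or a number of a turn 1, either way. A call with a gripper value outside its range is refused whole. The fingers move at their own pace and stop on an object; the grip force is fixed at half the most. Time passes only in rows, so rows that do not move let the fingers close, or fill a call up. It gives the time, the measured TCP pose, the force, the opening and the grip force at its end, in the units of the state.
- get_obs(): the state, without advancing time (a new reading comes with each control period).
- capture(name): name is "scene" or "top" or "wrist"; returns the picture (384x512x3 uint8, red, green, blue); there is no depth.
- get_calibration(name): a dict with "mtx" (3x3 intrinsics, pixels), "position" and "attitude" of the camera in the world; the wrist camera has in their place "mount" (4x4, takes a point from camera to tool coordinates, whose origin is the TCP and whose axes are the flange's). Camera axes: x right, y down, z forward; pixel columns grow to the right and rows downward; lengths in mm; the calibration is good to about 2 mm. A picture is of the moment at which its call begins: read the wrist's pose just before it. get_calibration takes no time and is no camera call.
- close_job(): hands the job in; it is judged then, once.
The state is a dict: "time": time; "joint_positions": joint angles; "dq": joint speeds; "tau": joint torques, N m; "tool_pos": TCP position; "tcp_rot": TCP orientation; "contact_force": force on the tool from outside, world axes, zero at the start; "moment": the same for the moment, N m; "grip_width": finger opening in mm; "finger_force": force on a finger pad.
Only numpy, scipy, OpenCV 4.12 (cv2) and the standard library are available. Lean on these libraries where they do the work, as an engineer would, in place of code of your own. Each camera call takes 0.05 s, during which the arm holds its last target. There are 200 camera calls.

## Task

I am finished with the tins and need the spices now. Lift the flap of the shut cupboard, the one with the wooden flap, until its stay locks and it stays up by itself; then press the orange release on top of the other cupboard, the one that stands open, so that its green flap comes down and is fully shut. Do not force anything, and leave the green mug and the white tub where they stand.

Things in the scene. Friction and masses are not known exactly. Their poses are not given: they have to be found in the camera images.
- spice_cupboard: White cupboard fixed on the worktop, 215 mm deep (x), 220 wide (y), 178 high, front edge 45 mm high. Its flap of light wood, shut at the start, slopes at 45 degrees from the hinge line (along y at x = +20, z = 165 mm) down to the front edge. Origin: on the worktop under its middle; x points level to its back, z up, y along its width. It has an orange button on top too.
- spice_handle (a point): Centre of the steel handle bar on the wooden flap: 18 mm thick, 44 mm long, lying along the cupboard's y (free ends), on one post in its middle, its centre 36 mm clear of the flap's face; axes as the cupboard's while shut. Shut, it is 95 mm above the worktop; as the flap opens it circles the hinge line at 146 mm, first forward and up. Lifting takes 2 to 4 N here.
- spice_flap (a joint): Opening angle of the wooden flap, rad: 0 shut, grows as it is lifted. At 1.30 a spring bolt clicks in under the stay; the flap then rests locked at about 1.28 by itself. It can be lifted to a stop at 1.42. Let go below 1.30, it sinks shut again.
- tin_cupboard: The same kind of cupboard (size, frame, hinge line, handle as the other), but with a grey-green flap, which is locked open at the start: it leans up and forward from the hinge line, and its handle bar reaches to about 280 mm above the worktop, over the front of the cupboard. Tins stand inside.
- tin_button (a point): Centre of the top face of the orange release button on the tin cupboard's flat top, behind the hinge; face 40 x 46 mm, 198 mm above the worktop. Pressed straight down against a spring of 2 to 4 N it frees the flap after about 9 mm and stops at 12 mm; held down half a second, it lets the flap sink shut by itself in about 2 s.
- tin_flap (a joint): Opening angle of the grey-green flap, rad: 0 shut; at the start locked open at about 1.28.
- mug_1: Bystander: green and white mug, 64 x 89 x 48 mm, standing loose on the worktop beside the cupboards. Origin: centre of its underside.
- tub_1: Bystander: white tub with red pictures, 72 x 71 x 71 mm, standing loose on the worktop beside the cupboards. Origin: centre of its underside.

How it is judged (in metres and radians):
On the way, in this order (a step that is already met when the one before it is completed fails the run):
1. the wooden flap is up, let go, and held by its locked stay (value of joint spice_flap above 1.17 rad and contact force between each of the arm, the fingers and spice_cupboard below 0.3 N), for 0.4 s.
2. the green flap has come down shut (value of joint tin_flap below 0.05 rad), for 0.2 s.
At the end, for the whole second after the job is handed in: The wooden flap stands locked open (above 1.17 rad) and the green flap is shut (below 0.05 rad), both at rest (value of joint spice_flap above 1.17 rad and value of joint tin_flap below 0.05 rad and velocity of joint spice_flap between -0.05 and 0.05 rad/s and velocity of joint tin_flap between -0.05 and 0.05 rad/s); the robot touches nothing.
It fails at once if a cupboard is forced or struck with more than 40 N (contact force between any of the fingers, the arm and tin_cupboard above 40 N or contact force between the arm and spice_cupboard above 40 N).
It fails at once if the mug or the tub is shifted by more than 30 mm or tipped (distance of any of mug_1, tub_1 from where it was at the start of the episode above 0.03 m or angle between any of mug_1, tub_1's own z axis and vertical above 0.4 rad).
It also fails if it takes over 54 s, if anything falls off the work surface, if the arm or the gripper's body presses on something with over 40 N, if the wrist force passes 120 N, or if a joint passes its speed limit or range.

## Working session

There is one attempt and no reset: what is moved stays moved. The work goes in short steps, Python scripts to look and compute and a tool call to move; the robot and the scene stay as the last step left them, time stands still between calls to the robot, and variables do not carry over. Pictures are saved under pics/ and viewed, at most 10 in all, crops included, and the job is handed in when it is done.

Besides the shell and the picture viewer there is one more tool, called after "Emit:" as name([rows], argument=value, ...), one row to a line, values as JSON. arm_command: Moves the arm, as the interface text tells. Its arguments: {"type":"object","properties":{"gripper":{"type":"array"},"dp":{"type":"array"},"twist":{"type":"array"}},"required":["gripper","dp","twist"]}

```bash
mkdir -p pics; ls; python3 - <<'E'
from plant import *
import cv2
o=get_obs(); print(o)
for n in ("scene","top"):
    im=capture(n); cv2.imwrite(f"pics/{n}0.png",im[:,:,::-1]); c=get_calibration(n); print(n,c)
print(get_calibration("wrist"))
E
```

```text
pics
{'time': 0.0, 'joint_positions': array([ 1.09997400e+00,  3.42738593e-01,  1.52500220e+00, -6.21224884e-06,
        1.27540613e+00, -1.46004921e-01]), 'dq': array([-0.00160018, -0.00046021, -0.00286537, -0.00187183, -0.0003645 ,
        0.00181604]), 'tau': array([-2.88789033e-04, -4.31228793e+01, -2.44219315e+01,  7.17765070e-02,
        5.58810204e-02, -7.15042916e-05]), 'tool_pos': array([167.32154262, 497.14404535, 193.14194156]), 'tcp_rot': array([-3.14005406e+00, -2.20247744e-04,  2.81677689e+00]), 'contact_force': array([ 1.03663582, -0.38035364,  0.50221391]), 'moment': array([-0.01428796,  0.04163853,  0.01548842]), 'finger_force': 0.0, 'grip_width': 91.88005164753564}
scene {'mtx': array([[416.23183715,   0.        , 248.51248384],
       [  0.        , 416.23183715, 195.80635263],
       [  0.        ,   0.        ,   1.        ]]), 'position': array([-439.43838316,  597.11285229, 1281.93785447]), 'attitude': array([-2.37896869, -0.00446911, -2.14082875])}
top {'mtx': array([[408.77037452,   0.        , 256.97915962],
       [  0.        , 408.77037452, 196.672057  ],
       [  0.        ,   0.        ,   1.        ]]), 'position': array([-3.00064319e+02, -9.68653434e-02,  1.53305708e+03]), 'attitude': array([-2.61270408,  0.00424406, -1.5606542 ])}
{'mtx': array([[270.45830071,   0.        , 256.55440908],
       [  0.        , 270.45830071, 189.6960855 ],
       [  0.        ,   0.        ,   1.        ]]), 'mount': array([[-2.53148538e-04, -9.51722436e-01, -3.06959837e-01,
         8.48732335e+01],
       [ 9.99999967e-01, -2.52152229e-04, -4.29033210e-05,
         3.43738293e-01],
       [-3.65685539e-05, -3.06959837e-01,  9.51722468e-01,
        -1.89877075e+02],
       [ 0.00000000e+00,  0.00000000e+00,  0.00000000e+00,
         1.00000000e+00]])}
```

View pics/scene0.png

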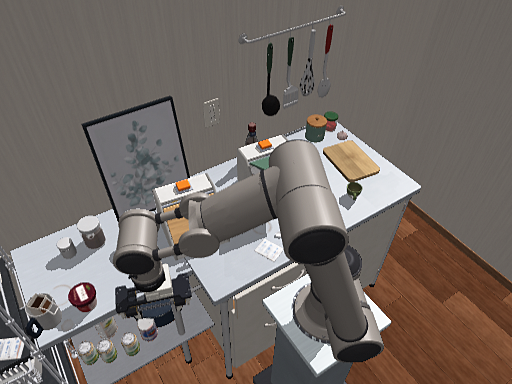

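View pics/top0.png

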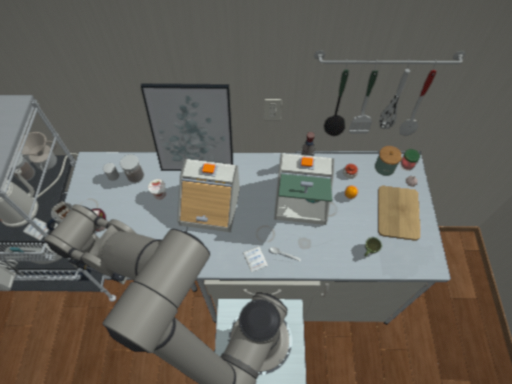

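The top picture shows the wooden-flap cupboard at about (208,195) with its button at (208,168). The green one is at (305,188), button (307,161). The white tub is at (157,188) and the mug at (373,246). I'll enlarge the cupboards to get accurate pixels.

```bash
python3 - <<'E'
import cv2
im=cv2.imread("pics/top0.png")
c=im[145:245,145:345]; cv2.imwrite("pics/c1.png",cv2.resize(c,None,fx=4,fy=4,interpolation=cv2.INTER_CUBIC))
E
```

```text
(no output)
```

View pics/c1.png

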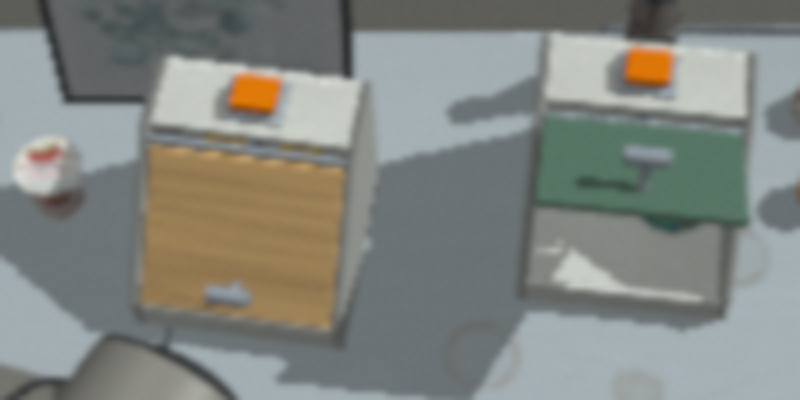

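The enlarged crop gives clear corners, buttons and handle bars. Using crop pixels, I'll fit each cupboard's pose from its back-top corners, hinge and front corners, and handle.

```bash
cat > h.py <<'E'
from plant import *
import numpy as np, cv2
from scipy.spatial.transform import Rotation as Ro
from scipy.optimize import least_squares
def cam(n):
    c=get_calibration(n); return c["mtx"],np.array(c["position"]),Ro.from_euler("xyz",c["attitude"]).as_matrix()
def proj(P,n="top"):
    K,t,R=cam(n); q=(np.atleast_2d(P)-t)@R@K.T; return q[:,:2]/q[:,2:]
def ray(uv,z,n="top"):
    K,t,R=cam(n); d=R@np.linalg.solve(K,[*uv,1]); return t+d*(z-t[2])/d[2]
def crop(p): return (np.array(p)+.5)/4-.5+145
def world(pose,P):
    x,y,a=pose; P=np.atleast_2d(P); c,s=np.cos(a),np.sin(a)
    return np.c_[x+c*P[:,0]-s*P[:,1],y+s*P[:,0]+c*P[:,1],P[:,2]]
E
python3 - <<'E'
from h import *
sp=[((107.5,110,178),(170,57)),((107.5,-110,178),(370,82)),((-108,0,103),(227,291)),((-107.5,110,45),(137,308)),((-107.5,-110,45),(340,335))]
ti=[((107.5,110,178),(546,35)),((107.5,-110,178),(754,54)),((-84,0,278),(648,153)),((-107.5,110,45),(522,293)),((-107.5,-110,45),(725,308))]
for nm,L,b in(("spice",sp,(254,92)),("tin",ti,(648,65))):
    P=np.array([l[0] for l in L]);u=crop([l[1] for l in L])
    r=least_squares(lambda p:(proj(world(p,P))-u).ravel(),[600,0,0])
    print(nm,r.x.round(3),r.fun.reshape(-1,2).round(1).tolist())
    bw=ray(crop(b),198); print("button",bw.round(0),"handle meas",ray(u[2],P[2,2]).round(0),"model",world(r.x,P[2]).round(0))
print("tub",ray((157,190),35).round(),"mug",ray((373,246),45).round())
E
```

```text
spice [ 5.44419e+02  2.13492e+02 -1.49000e-01] [[-1.7, 0.1], [1.5, 0.8], [0.7, 0.4], [-1.4, -1.1], [0.8, -0.3]]
button [611. 208. 198.] handle meas [439. 232. 103.] model [[438. 230. 103.]]
tin [ 5.74515e+02 -1.75587e+02 -1.02000e-01] [[-1.4, 1.0], [0.7, 1.0], [0.1, 0.4], [-1.2, -2.0], [1.8, -0.5]]
button [ 647. -183.  198.] handle meas [ 493. -167.  278.] model [[ 491. -167.  278.]]
tub [605. 444.  35.] mug [ 348. -444.   45.]
```

Emit:
arm_command([
  [0, 0, 0],
  [0, 0, 0],
  [-1, -0.72, 0],
  [-1, -0.72, 0],
  [-1, -0.72, 0],
], gripper=[80, 80, 80, 80, 80], twist=[-1, -1, 0, 0, 0])

```text
time: 0.72
tool_pos: [233.9, 432.1, 193.4]
tcp_rot: [-3.141, -0.0, 2.992]
contact_force: [-0.5, -0.1, -0.2]
grip_width: 80.1
finger_force: 0.0
```

Emit:
arm_command([
  [-1, -0.72, 0],
  [-1, -0.72, 0],
  [-1, -0.72, 0],
  [-1, -0.72, 0],
  [-1, -0.72, 0],
], gripper=[80, 80, 80, 80, 80], twist=[0, 0, 0, 0, 0])

```text
time: 1.35
tool_pos: [344.2, 324.4, 193.5]
tcp_rot: [-3.141, -0.001, 2.991]
contact_force: [0.7, 0.0, 0.4]
grip_width: 80.1
finger_force: 0.0
```

Emit:
arm_command([
  [-1, -0.72, 0],
  [-1, -0.72, 0],
  [-1, -0.72, 0],
  [0, 0, 0],
  [0, 0, 0],
], gripper=[80, 80, 80, 80, 80], twist=[0, 0, 0, 0, 0])

```text
time: 1.98
tool_pos: [409.2, 260.8, 193.5]
tcp_rot: [-3.141, -0.001, 2.991]
contact_force: [0.4, 0.8, -0.3]
grip_width: 79.8
finger_force: 0.0
```

```bash
cat >> h.py <<'E'
def wcam():
    o=get_obs(); c=get_calibration("wrist"); M=c["mount"]; R=Ro.from_euler("xyz",o["tcp_rot"]).as_matrix()
    return c["mtx"],R@M[:3,3]+o["tool_pos"],R@M[:3,:3]
def wray(uv,z):
    K,t,R=wcam(); d=R@np.linalg.solve(K,[*uv,1]); return t+d*(z-t[2])/d[2]
def wproj(P):
    K,t,R=wcam(); q=(np.atleast_2d(P)-t)@R@K.T; return q[:,:2]/q[:,2:]
E
python3 - <<'E'
from h import *
p=wproj(world([544.4,213.5,-.149],[(-108,0,95),(-108,22,95),(-108,-22,95)])); print(p)
im=capture("wrist")[:,:,::-1].copy(); cv2.imwrite("pics/w1.png",im)
E
```

```text
[[232.860777   210.11499957]
 [252.01886073 210.08116858]
 [213.70364434 210.14882888]]
```

View pics/w1.png

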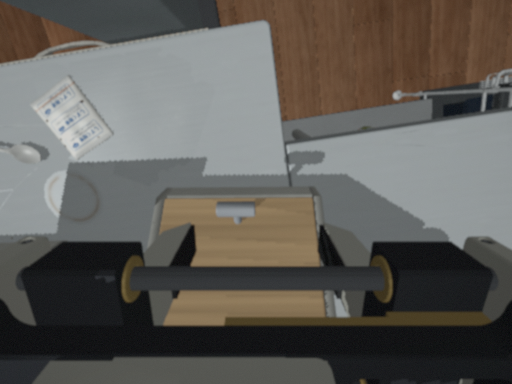

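The handle bar is at (236,209), spanning columns 217–255 and level. That is about 3.5 mm to the left of my estimate, so I'll correct for it, then descend over it.

Emit:
arm_command([
  [-0.65, -0.46, 0],
  [-0.66, -0.46, 0],
  [0, 0, 1],
  [0, 0, 1],
  [0, 0, 1],
], gripper=[80, 80, 80, 80, 80], twist=[0, 0, 0, 0, 0])

```text
time: 2.65
tool_pos: [438.9, 233.0, 118.1]
tcp_rot: [3.141, 0.0, 2.991]
contact_force: [0.3, -0.4, 0.7]
grip_width: 80.2
finger_force: 0.0
```

Emit:
arm_command([
  [0, 0, 0.5],
  [0, 0, 0.5],
  [0, 0, 0.5],
  [0, 0, 0],
  [0, 0, 0],
], gripper=[80, 80, 80, 80, 80], twist=[0, 0, 0, 0, 0])

```text
time: 3.28
tool_pos: [439.1, 233.2, 81.7]
tcp_rot: [3.141, 0.001, 2.991]
contact_force: [-0.1, 0.2, -0.6]
grip_width: 79.8
finger_force: 0.0
```

Emit:
arm_command([
  [0, 0, 0],
  [0, 0, 0],
  [0, 0, 0],
  [0, 0, 0],
  [0, 0, 0],
], gripper=[50, 44, 38, 38, 38], twist=[0, 0, 0, 0, 0])

```text
time: 3.9
tool_pos: [438.7, 233.0, 81.4]
tcp_rot: [3.141, 0.0, 2.991]
contact_force: [0.7, -0.1, 0.2]
grip_width: 39.2
finger_force: 0.0
```

```bash
python3 - <<'E'
from h import *
print(wproj([[438.1,233.1,95]]))
im=capture("wrist")[:,:,::-1].copy(); cv2.imwrite("pics/w2.png",im); s=capture("scene")[:,:,::-1][150:270,130:290]
cv2.imwrite("pics/s2.png",cv2.resize(s,None,fx=4,fy=4,interpolation=cv2.INTER_CUBIC))
E
```

```text
[[255.84222596 226.00454545]]
```

View pics/w2.png

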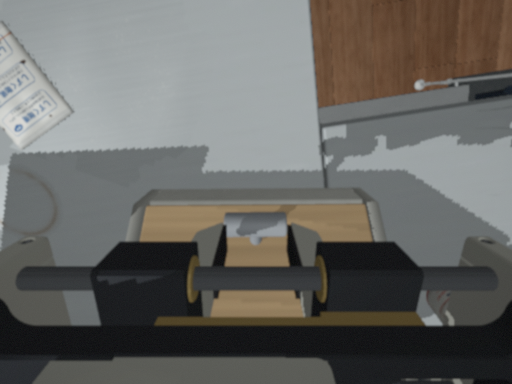

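The wrist picture shows the bar at columns 224–287 and rows 211–238, with the fingertips right beside it, at about row 226 and below. I'll check where the fingertips should project.

```bash
python3 - <<'E'
from h import *
o=get_obs(); R=Ro.from_euler("xyz",o["tcp_rot"]).as_matrix(); print(o["grip_width"],o["finger_force"],o["tool_pos"],o["time"])
L=[(x,y,z) for z in(0,-14) for x in(9.5,0,-9.5) for y in(-19.6,19.6)]
for l,p in zip(L,wproj(np.array(L)@R.T+o["tool_pos"])): print(l,p.round(0))
K,t,_=wcam(); print(t)
for z in (85,90,95,100,105): 
    print(z,(wray((224,224),z)-o["tool_pos"])@R,(wray((287,224),z)-o["tool_pos"])@R)
E
```

```text
37.85830925273246 0.0 [438.69826011 233.0029101   81.31111235] 4.0
(9.5, -19.6, 0) [230. 207.]
(9.5, 19.6, 0) [282. 207.]
(0, -19.6, 0) [230. 219.]
(0, 19.6, 0) [282. 219.]
(-9.5, -19.6, 0) [231. 230.]
(-9.5, 19.6, 0) [281. 230.]
(9.5, -19.6, -14) [228. 215.]
(9.5, 19.6, -14) [284. 215.]
(0, -19.6, -14) [228. 227.]
(0, 19.6, -14) [283. 227.]
(-9.5, -19.6, -14) [229. 239.]
(-9.5, 19.6, -14) [283. 239.]
[354.93104443 246.15951348 271.19182323]
85 [ -2.43035806 -24.03620316  -3.69008759] [-2.45065269 23.47829333 -3.68794046]
90 [ -0.08782689 -23.37790391  -8.68994865] [-0.10757653 22.86063708 -8.68785918]
95 [  2.25470428 -22.71960465 -13.6898097 ] [  2.23549963  22.24298082 -13.68777789]
100 [  4.59723545 -22.0613054  -18.68967076] [  4.5785758   21.62532457 -18.68769661]
105 [  6.93976662 -21.40300614 -23.68953181] [  6.92165196  21.00766831 -23.68761532]
```

View pics/s2.png

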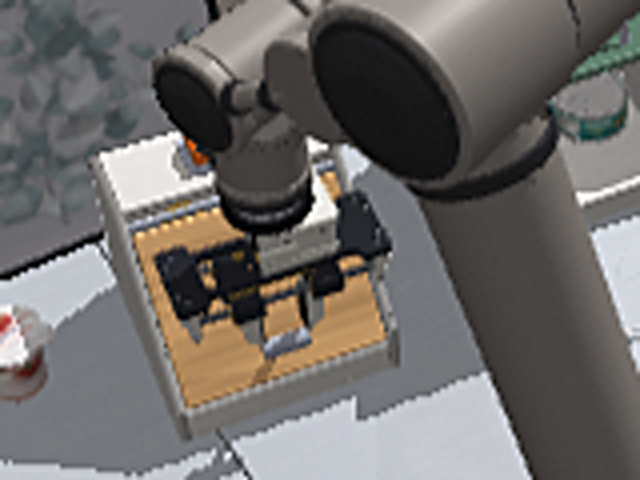

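```bash
python3 - <<'E'
import cv2
a=cv2.imread("pics/w2.png")[195:315,195:315]; b=cv2.imread("pics/w1.png")[205:305,160:340]
a=cv2.resize(a,(400,400),interpolation=cv2.INTER_CUBIC); b=cv2.resize(b,(400,222),interpolation=cv2.INTER_CUBIC)
b=cv2.copyMakeBorder(b,0,178,0,0,0); cv2.imwrite("pics/z.png",cv2.convertScaleAbs(cv2.hconcat([a,b]),alpha=1.5,beta=30))
E
```

```text
(no output)
```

View pics/z.png

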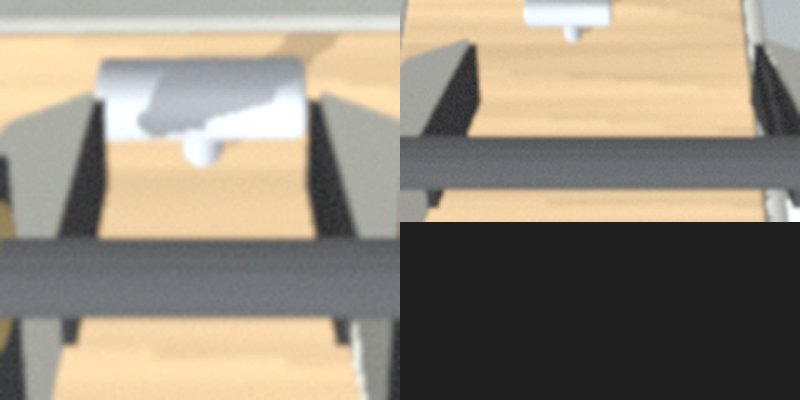

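The zoom shows the pad tips about 35 mm behind the reported TCP, and the fingers closed past 44 mm with no force. So they sit above the bar. I'll open, go lower gently and close again, watching the force.

Emit:
arm_command([
  [0, 0, 0],
  [0, 0, 0],
  [0, 0, 0.3],
  [0, 0, 0.3],
  [0, 0, 0.3],
], gripper=[60, 70, 70, 70, 70], twist=[0, 0, 0, 0, 0])

```text
time: 4.62
tool_pos: [438.5, 232.9, 58.0]
tcp_rot: [-3.141, -0.001, 2.991]
contact_force: [0.7, -0.6, -0.4]
grip_width: 70.4
finger_force: 0.0
```

Emit:
arm_command([
  [0, 0, 0],
  [0, 0, 0],
  [0, 0, 0],
  [0, 0, 0],
  [0, 0, 0],
], gripper=[50, 40, 38, 38, 38], twist=[0, 0, 0, 0, 0])

```text
time: 5.25
tool_pos: [438.7, 231.9, 59.0]
tcp_rot: [-3.14, 0.0, 2.992]
contact_force: [-0.2, -5.5, 0.5]
grip_width: 43.6
finger_force: 30.0
```

Emit:
arm_command([
  [0, 0, 0],
  [0, 0, 0],
  [0, -0.08, 0.25],
  [0, 0, 0.25],
  [0, 0, 0],
], gripper=[52, 60, 60, 60, 60], twist=[0, 0, 0, 0, 0])

```text
time: 5.88
tool_pos: [437.9, 230.9, 45.6]
tcp_rot: [-3.141, -0.001, 2.991]
contact_force: [-1.0, 0.4, 0.4]
grip_width: 59.9
finger_force: 0.0
```

Emit:
arm_command([
  [0, 0, 0],
  [0, 0, 0],
  [0, 0, 0],
  [0, 0, 0],
  [0, 0, 0],
], gripper=[45, 38, 38, 38, 38], twist=[0, 0, 0, 0, 0])

```text
time: 6.5
tool_pos: [438.7, 231.9, 46.5]
tcp_rot: [3.14, 0.001, 2.991]
contact_force: [0.7, 5.5, -2.2]
grip_width: 43.4
finger_force: 30.0
```

The bar is held at both ends (30 N). Next, the arc.

```bash
python3 -c "
import numpy as np
f=-.5+.0675*np.arange(21)
x=146*np.cos(f);z=146*np.sin(f)
print(np.c_[np.diff(x)/25,0*f[1:],-np.diff(z)/25].round(2).tolist())"
```

```text
[[0.18, -0.0, -0.35], [0.15, -0.0, -0.36], [0.13, -0.0, -0.37], [0.1, -0.0, -0.38], [0.08, -0.0, -0.39], [0.05, -0.0, -0.39], [0.02, -0.0, -0.39], [-0.0, 0.0, -0.39], [-0.03, 0.0, -0.39], [-0.06, 0.0, -0.39], [-0.08, 0.0, -0.39], [-0.11, 0.0, -0.38], [-0.13, 0.0, -0.37], [-0.16, 0.0, -0.36], [-0.18, 0.0, -0.35], [-0.2, 0.0, -0.34], [-0.23, 0.0, -0.32], [-0.25, 0.0, -0.31], [-0.27, 0.0, -0.29], [-0.29, 0.0, -0.27]]
```

Emit:
arm_command([
  [0.18, 0, -0.35],
  [0.15, 0, -0.36],
  [0.13, 0, -0.37],
  [0.1, 0, -0.38],
  [0.08, 0, -0.39],
], gripper=[38, 38, 38, 38, 38], twist=[0, 0, 0, 0, 0])

```text
time: 7.12
tool_pos: [423.1, 234.1, 92.8]
tcp_rot: [3.14, 0.001, 2.991]
contact_force: [3.6, 4.0, -4.3]
grip_width: 44.0
finger_force: 30.0
```

Emit:
arm_command([
  [0.05, 0, -0.39],
  [0.02, 0, -0.39],
  [0, 0, -0.39],
  [-0.03, 0, -0.39],
  [-0.06, 0, -0.39],
], gripper=[38, 38, 38, 38, 38], twist=[0, 0, 0, 0, 0])

```text
time: 7.75
tool_pos: [423.1, 234.0, 141.4]
tcp_rot: [3.14, -0.0, 2.991]
contact_force: [2.6, 4.7, -5.7]
grip_width: 43.6
finger_force: 30.0
```

Emit:
arm_command([
  [-0.08, 0, -0.39],
  [-0.11, 0, -0.38],
  [-0.13, 0, -0.37],
  [-0.16, 0, -0.36],
  [-0.18, 0, -0.35],
], gripper=[38, 38, 38, 38, 38], twist=[0, 0, 0, 0, 0])

```text
time: 8.38
tool_pos: [438.8, 231.8, 187.2]
tcp_rot: [3.14, -0.002, 2.992]
contact_force: [1.4, 7.0, -6.8]
grip_width: 43.9
finger_force: 30.0
```

Emit:
arm_command([
  [-0.2, 0, -0.34],
  [-0.23, 0, -0.32],
  [-0.25, 0, -0.31],
  [-0.27, 0, -0.29],
  [0, 0, 0],
], gripper=[38, 38, 38, 38, 38], twist=[0, 0, 0, 0, 0])

```text
time: 9.0
tool_pos: [462.7, 228.4, 219.4]
tcp_rot: [3.139, -0.001, 2.992]
contact_force: [-1.0, 6.1, -0.1]
grip_width: 43.3
finger_force: 30.0
```

Emit:
arm_command([
  [-0.15, 0, -0.14],
  [-0.15, 0, -0.14],
  [0, 0, 0],
  [0, 0, 0],
  [0, 0, 0],
], gripper=[38, 38, 38, 38, 38], twist=[0, 0, 0, 0, 0])

```text
time: 9.62
tool_pos: [469.3, 227.4, 225.8]
tcp_rot: [3.14, -0.002, 2.992]
contact_force: [-1.3, 6.2, -1.6]
grip_width: 43.9
finger_force: 30.0
```

```bash
python3 - <<'E'
from h import *
w=capture("wrist")[:,:,::-1]; s=capture("scene")[:,:,::-1][130:250,120:280]
cv2.imwrite("pics/m3.png",cv2.hconcat([cv2.resize(w,(400,300)),cv2.resize(s,(400,300),interpolation=cv2.INTER_CUBIC)]))
o=get_obs();print(o["tool_pos"],o["contact_force"])
E
```

```text
[469.34427976 227.46703532 225.75730319] [-1.04823422  6.58402954 -2.49819934]
```

View pics/m3.png

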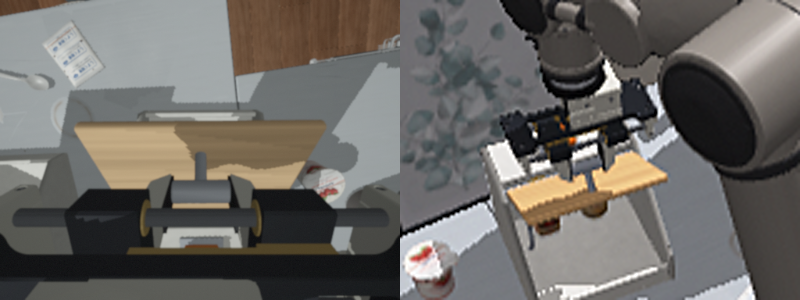

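The flap is up at about 1.34 rad, with the bar still between the pads. I'll go slightly further, then settle back to see whether the stay takes the load.

Emit:
arm_command([
  [-0.15, 0, -0.13],
  [0, 0, 0],
  [0.15, 0, 0.13],
  [0.15, 0, 0.14],
  [0.15, 0, 0.14],
], gripper=[38, 38, 38, 38, 38], twist=[0, 0, 0, 0, 0])

```text
time: 10.35
tool_pos: [463.4, 228.4, 219.8]
tcp_rot: [3.139, 0.002, 2.992]
contact_force: [1.1, 5.1, 3.8]
grip_width: 43.3
finger_force: 30.0
```

Emit:
arm_command([
  [0.05, 0, 0.05],
  [0, 0, 0],
  [0, 0, 0],
  [0, 0, 0],
  [0, 0, 0],
], gripper=[38, 38, 38, 38, 38], twist=[0, 0, 0, 0, 0])

```text
time: 10.98
tool_pos: [462.7, 228.4, 219.0]
tcp_rot: [3.139, 0.003, 2.992]
contact_force: [1.8, 5.0, 3.1]
grip_width: 44.1
finger_force: 30.0
```

The vertical force is now positive, so the stay carries the flap. Releasing and rising.

Emit:
arm_command([
  [0, 0, 0],
  [0, 0, 0],
  [0, 0, -0.3],
  [0, 0, -0.8],
  [0, 0, -1],
], gripper=[50, 60, 64, 64, 64], twist=[0, 0, 0, 0, 0])

```text
time: 11.6
tool_pos: [461.4, 227.2, 270.9]
tcp_rot: [-3.141, -0.001, 2.991]
contact_force: [0.2, -0.3, -0.5]
grip_width: 64.1
finger_force: 0.0
```

Emit:
arm_command([
  [0, 0, -1],
  [0, 0, -0.4],
  [0, 0, 0],
  [0, 0, 0],
  [0, 0, 0],
], gripper=[64, 40, 20, 0, 0], twist=[0, 0, 0, 0, -0.54])

```text
time: 12.22
tool_pos: [461.2, 227.3, 304.2]
tcp_rot: [-3.141, -0.002, 3.039]
contact_force: [-0.2, -0.8, 0.1]
grip_width: 28.4
finger_force: 0.0
```

```bash
python3 - <<'E'
from h import *
o=get_obs(); print(o["tool_pos"],o["tcp_rot"],o["contact_force"],o["joint_positions"])
im=capture("wrist")[:,:,::-1]; s=capture("scene")[:,:,::-1][110:250,120:307]
cv2.imwrite("pics/m4.png",cv2.hconcat([cv2.resize(im,(400,300)),cv2.resize(s,(400,300),interpolation=cv2.INTER_CUBIC)]))
R=Ro.from_euler("xyz",o["tcp_rot"]).as_matrix()
print(((np.array([647,-183,300])-o["tool_pos"])@R/25).round(2))
for z in(100,150,200,250):print("bottle",z,ray((310,137),z).round())
E
```

```text
[461.23754526 227.34584423 304.23837132] [-3.14080250e+00 -1.85002339e-03  3.03949769e+00] [-0.21122707 -0.82392031  0.05528575] [ 3.08819128e-01  2.61773438e-01  1.33577273e+00  1.46156019e-05
  1.54605813e+00 -1.15988334e+00]
[ -9.06 -15.57   0.17]
bottle 100 [ 846. -218.  100.]
bottle 150 [ 806. -210.  150.]
bottle 200 [ 766. -202.  200.]
bottle 250 [ 726. -195.  250.]
```

View pics/m4.png

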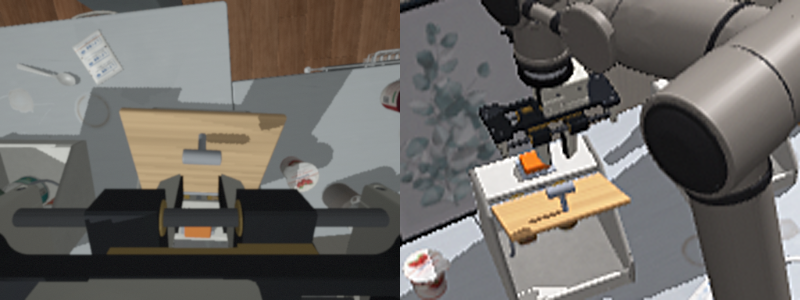

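The wooden flap stays up by itself, clear of the gripper. Now crossing to the tin button with the fingers closed.

Emit:
arm_command([
  [-0.56, -0.97, 0],
  [-0.56, -0.97, 0],
  [-0.56, -0.97, 0],
  [-0.56, -0.97, 0],
  [-0.56, -0.97, 0],
], gripper=[0, 0, 0, 0, 0], twist=[0, 0, 0, 0, 0])

```text
time: 12.95
tool_pos: [518.9, 98.8, 304.7]
tcp_rot: [-3.142, -0.001, 3.037]
contact_force: [0.4, -0.4, 0.4]
grip_width: 0.2
finger_force: 0.0
```

Emit:
arm_command([
  [-0.56, -0.97, 0],
  [-0.56, -0.97, 0],
  [-0.56, -0.97, 0],
  [-0.56, -0.97, 0],
  [-0.56, -0.97, 0],
], gripper=[0, 0, 0, 0, 0], twist=[0, 0, 0, 0, 0])

```text
time: 13.58
tool_pos: [576.0, -29.0, 304.6]
tcp_rot: [3.141, -0.001, 3.037]
contact_force: [0.2, 0.2, -0.1]
grip_width: 0.3
finger_force: 0.0
```

Emit:
arm_command([
  [-0.56, -0.97, 0],
  [-0.56, -0.97, 0],
  [-0.56, -0.97, 0],
  [-0.56, -0.97, 0],
  [-0.56, -0.97, 0],
], gripper=[0, 0, 0, 0, 0], twist=[0, 0, 0, 0, 0])

```text
time: 14.2
tool_pos: [633.2, -156.8, 304.4]
tcp_rot: [3.141, -0.001, 3.037]
contact_force: [0.4, -0.0, 0.1]
grip_width: 0.2
finger_force: 0.0
```

```bash
python3 - <<'E'
from h import *
o=get_obs()
for n,f in(("wrist",wray),("top",ray),("scene",lambda u,z:ray(u,z,"scene"))):
    im=capture(n); h=cv2.cvtColor(im,cv2.COLOR_RGB2HSV); m=cv2.inRange(h,(5,180,150),(16,255,255))
    k,_,st,c=cv2.connectedComponentsWithStats(m)
    for i in range(1,k):
        if st[i,4]>25: print(n,st[i],c[i].round(1),f(c[i],198).round(1))
o=get_obs(); R=Ro.from_euler("xyz",o["tcp_rot"]).as_matrix(); print(o["tool_pos"],((np.array([645,-183,300])-o["tool_pos"])@R/25).round(2))
E
```

```text
top [302 158  10   8  74] [306.6 161.4] [ 644.2 -182.3  198. ]
scene [302 158  10   5  33] [307.2 160.6] [ 467.2 -263.   198. ]
scene [176 179  14  11  90] [182.3 184.1] [611.5 208.5 198. ]
[ 632.972046   -156.8727551   303.70005177] [-0.59 -0.99  0.15]
```

Emit:
arm_command([
  [-0.6, -1, 0],
  [0, 0, 1],
  [0, 0, 1],
  [0, 0, 1],
  [0, 0, 0.7],
], gripper=[0, 0, 0, 0, 0], twist=[0, 0, 0, 0, 0])

```text
time: 14.98
tool_pos: [644.7, -180.8, 211.4]
tcp_rot: [3.141, -0.002, 3.039]
contact_force: [0.7, -0.1, 0.6]
grip_width: 0.7
finger_force: 0.0
```

Emit:
arm_command([
  [0, 0, 0.3],
  [0, 0, 0.3],
  [0, 0, 0.3],
  [0, 0, 0.2],
  [0, 0, 0],
], gripper=[0, 0, 0, 0, 0], twist=[0, 0, 0, 0, 0])

```text
time: 15.6
tool_pos: [645.3, -182.3, 185.0]
tcp_rot: [3.141, -0.001, 3.038]
contact_force: [-0.7, -0.1, -0.1]
grip_width: 0.3
finger_force: 0.0
```

Emit:
arm_command([
  [0, 0, 0.2],
  [0, 0, 0.2],
  [0, 0, 0.2],
  [0, 0, 0.2],
  [0, 0, 0],
], gripper=[0, 0, 0, 0, 0], twist=[0, 0, 0, 0, 0])

```text
time: 16.23
tool_pos: [645.3, -182.3, 164.9]
tcp_rot: [3.141, -0.001, 3.038]
contact_force: [0.0, 0.6, 0.2]
grip_width: 0.4
finger_force: 0.0
```

Emit:
arm_command([
  [0, 0, 0.1],
  [0, 0, 0.1],
  [0, 0, 0],
  [0, 0, 0],
  [0, 0, 0],
], gripper=[0, 0, 0, 0, 0], twist=[0, 0, 0, 0, 0])

```text
time: 16.85
tool_pos: [645.6, -182.4, 160.4]
tcp_rot: [-3.142, 0.0, 3.038]
contact_force: [0.7, 0.1, 1.9]
grip_width: 0.3
finger_force: 0.9
```

Emit:
arm_command([
  [0, 0, 0.1],
  [0, 0, 0.1],
  [0, 0, 0.1],
  [0, 0, 0],
  [0, 0, 0],
], gripper=[0, 0, 0, 0, 0], twist=[0, 0, 0, 0, 0])

```text
time: 17.48
tool_pos: [645.7, -182.4, 153.4]
tcp_rot: [-3.141, 0.001, 3.038]
contact_force: [0.5, -0.1, 5.5]
grip_width: 0.7
finger_force: 2.7
```

Emit:
arm_command([
  [0, 0, 0.06],
  [0, 0, 0.04],
  [0, 0, 0],
  [0, 0, 0],
  [0, 0, 0],
], gripper=[0, 0, 0, 0, 0], twist=[0, 0, 0, 0, 0])

```text
time: 18.1
tool_pos: [645.8, -182.5, 153.2]
tcp_rot: [-3.141, 0.003, 3.039]
contact_force: [-4.3, 1.5, 14.4]
grip_width: 0.2
finger_force: 7.7
```

Emit:
arm_command([
  [0, 0, 0],
  [0, 0, 0],
  [0, 0, 0],
  [0, 0, 0],
  [0, 0, 0],
], gripper=[0, 0, 0, 0, 0], twist=[0, 0, 0, 0, 0])

```text
time: 18.73
tool_pos: [645.8, -182.5, 153.2]
tcp_rot: [-3.141, 0.003, 3.039]
contact_force: [-3.3, 1.3, 15.8]
grip_width: 0.8
finger_force: 7.7
```

```bash
cat >> h.py <<'E'
def green():
    h=cv2.cvtColor(capture("top"),cv2.COLOR_RGB2HSV)[170:230,270:345]; m=cv2.inRange(h,(60,60,30),(95,255,200))
    k,_,st,c=cv2.connectedComponentsWithStats(m); i=1+np.argmax(st[1:,4]); return st[i],get_obs()["contact_force"].round(1)
E
python3 -c "
from h import *
print(green())"
```

```text
(array([  9,   9,  49,  39, 981], dtype=int32), array([-4.6,  2. , 15.7]))
```

The button is at its stop. I'll hold it a little longer while the flap sinks, then compare with the starting picture.

Emit:
arm_command([
  [0, 0, -0.04],
  [0, 0, 0],
  [0, 0, 0],
  [0, 0, 0],
  [0, 0, 0],
], gripper=[0, 0, 0, 0, 0], twist=[0, 0, 0, 0, 0])

```text
time: 19.4
tool_pos: [645.8, -182.4, 153.3]
tcp_rot: [-3.141, 0.002, 3.039]
contact_force: [-2.4, 1.0, 11.0]
grip_width: 0.1
finger_force: 5.7
```

Emit:
arm_command([
  [0, 0, 0],
  [0, 0, 0],
  [0, 0, 0],
  [0, 0, 0],
  [0, 0, 0],
], gripper=[0, 0, 0, 0, 0], twist=[0, 0, 0, 0, 0])

```text
time: 20.02
tool_pos: [645.8, -182.5, 153.3]
tcp_rot: [-3.141, 0.002, 3.039]
contact_force: [-3.2, 1.0, 11.8]
grip_width: 0.3
finger_force: 5.7
```

```bash
python3 -c "
from h import *
print(green())"
```

```text
(array([  9,   9,  49,  39, 983], dtype=int32), array([-2.2,  0.7, 10.7]))
```

Emit:
arm_command([
  [0, 0, -0.3],
  [0, 0, -0.7],
  [0, 0, -1],
  [0, 0, -1],
  [0, 0, -1],
], gripper=[0, 0, 0, 0, 0], twist=[0, 0, 0, 0, 0])

```text
time: 20.7
tool_pos: [645.0, -182.2, 251.3]
tcp_rot: [3.141, -0.002, 3.038]
contact_force: [0.6, -0.1, 0.7]
grip_width: 0.5
finger_force: 0.0
```

Emit:
arm_command([
  [0, 0, -1],
  [0, 0, -1],
  [0, 0, 0],
  [0, 0, 0],
  [0, 0, 0],
], gripper=[0, 0, 0, 0, 0], twist=[0, 0, 0, 0, 0])

```text
time: 21.32
tool_pos: [645.0, -182.2, 299.5]
tcp_rot: [3.141, -0.003, 3.038]
contact_force: [-0.6, -0.4, -0.4]
grip_width: 0.9
finger_force: 0.0
```

```bash
python3 -c "
from h import *
print(green())
t=capture('top')[:,:,::-1][135:260,130:390]; cv2.imwrite('pics/f.png',cv2.resize(t,None,fx=3,fy=3,interpolation=cv2.INTER_CUBIC))"
```

```text
(array([  9,   9,  49,  39, 943], dtype=int32), array([0. , 0.3, 0.4]))
```

View pics/f.png

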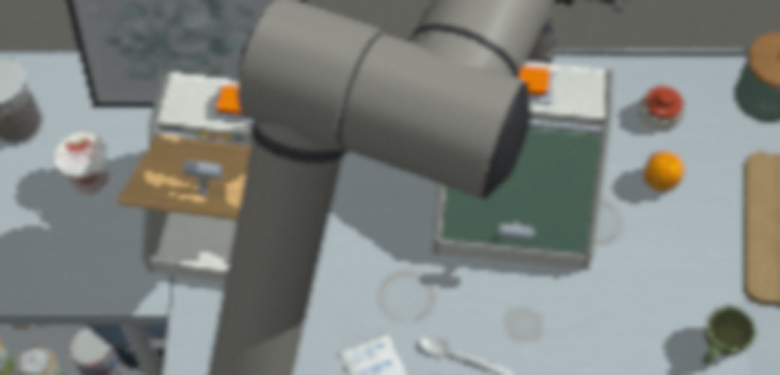

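The green flap is down on its frame, with the handle at (516,229). The wooden flap is still up and the tub and mug are where they were. Handing in.

```bash
python3 -c "
from plant import *
print(close_job())"
```

```text
the job is handed in; nothing more can be done
None
```

The wooden flap is locked open and the green flap is fully shut; the mug and tub were not touched, and the job was handed in at about 21 s with no verdict returned.

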